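# Pack a chilled meal kit into a food tray

## Task

Pack the chilled meal kit into the empty food tray so that its lid could go on: stand the freezer block upright midway between the tray's left and right ends, with its two hollows facing those ends, then the tall pot on its left (as seen from the robot) and the low pot on its right, each nestled up to the block's hollow so that the block is close between them. Lay the cutlery case flat on the tray floor in front of them (on the robot's side), lengthwise along the tray's near wall, and set the sauce cup in the stacking ring on top of the low pot. Do not push the tray about, and leave the scoop and the empty tub where they are.

Things in the scene. Friction and masses are not known exactly. Their poses are not given: they have to be found in the camera images.
- tray: Empty white food tray, open on top, 206 x 255 mm over the rim, 67 high, loose. Origin: centre of its underside; x across its short way, away from the robot, y along its long way, to the robot's left, z up. Flat floor 6 mm above the origin, 166 (x) by 216 (y) mm between upright walls; rim at 66 mm. The row of pots at x = +20 mm leaves fingers room behind it and in front for the case.
- tall_pot_mid (a point): Tall round pot with a plain lid (smooth, no ring), white, 60 mm across the lid band (the top 12 mm), narrowing below from 58 to 53 mm, 48 mm high, 0.28 kg, upright. The point is its centre, 24 mm above its underside; z up. A tiny pull tab at the lid's edge can be ignored.
- low_pot_mid (a point): Low round pot, white, upright, 0.18 kg, 31 mm high with the round stacking ring on its lid (ring 3 mm high, 44 mm inside, 50 outside; flat lid 28 mm above the underside). Lid band 60 mm across, 16 to 28 mm above the underside. The point is its centre, 15.5 mm above its underside; z up.
- sauce_cup_mid (a point): Small round lidded sauce cup, white, 40 mm across the lid (the top 7 mm), 33 mm at the foot, 22 mm high, 0.06 kg, upright. The point is its centre, 11 mm above its underside; z up. Its foot drops loosely (5 mm play all round) into the ring on the low pot's lid; its underside is then 28 mm above the low pot's.
- freezer_block_mid (a point): Pale blue-grey freezer block (hard cold pack), upright, 45 mm high, 0.25 kg. Waisted from above: flat ends 48 mm apart along its x (grasp these); in its +y and -y sides an upright round hollow of radius 37 mm; 20 mm thick (y) at the waist, 35 at the ends. A pot seated in a hollow has its axis 40 mm from the block's; 45 is fine. The point is its centre, 22.5 mm above its underside; z up.
- cutlery_case_mid (a point): Slim grey cutlery case, a rounded bar 18 mm wide (x), 160 mm long (y), 16 mm high, 0.07 kg, lying flat. The point is its centre, 8 mm above its underside; y along its length, z up.
- scoop: Small stainless scoop, 60 x 206 x 32 mm, lying on the table; a bystander. Origin: centre of its underside; y along its length.
- tub: Small empty round tub, open, 70 mm across, 45 mm high; a bystander. Origin: centre of its underside.
Not all that is in view belongs to the job. Leave any purple look-alike of the part that bears tall_pot_mid alone.

How it is judged:
At the end, for the whole second after the job is handed in: Block, pots and case rest on the tray floor (4 mm), upright, block within 25 and case within 30 mm of midway, 0.2 rad square; each pot 37 to 53 mm from the block, within 8 mm of its hollow's middle, tall left, low right; case 30 mm or more in front of the middle; cup in the ring (7 mm). All at rest (z of tall_pot_mid in the frame of tray between 0.026 and 0.034 m and angle between each of tall_pot_mid, low_pot_mid, freezer_block_mid, cutlery_case_mid's own z axis and vertical below 0.08 rad and z of low_pot_mid in the frame of tray between 0.0175 and 0.0255 m and z of freezer_block_mid in the frame of tray between 0.0245 and 0.0325 m and z of cutlery_case_mid in the frame of tray between 0.01 and 0.018 m and y of freezer_block_mid in the frame of tray between -0.025 and 0.025 m and angle between the x axis of freezer_block_mid and the x axis of tray, either way round below 0.2 rad and x of tall_pot_mid in the frame of freezer_block_mid between -0.008 and 0.008 m and horizontal distance between tall_pot_mid and freezer_block_mid between 0.037 and 0.053 m and y of tall_pot_mid in the frame of tray above 0.012 m and x of low_pot_mid in the frame of freezer_block_mid between -0.008 and 0.008 m and horizontal distance between low_pot_mid and freezer_block_mid between 0.037 and 0.053 m and y of low_pot_mid in the frame of tray below -0.012 m and horizontal distance between sauce_cup_mid and low_pot_mid below 0.007 m and angle between sauce_cup_mid's own z axis and vertical below 0.06 rad and z of sauce_cup_mid in the frame of low_pot_mid between 0.0205 and 0.0255 m and x of cutlery_case_mid in the frame of tray between -0.083 and -0.03 m and y of cutlery_case_mid in the frame of tray between -0.03 and 0.03 m and angle between the y axis of cutlery_case_mid and the y axis of tray, either way round below 0.2 rad and linear speed of each of tall_pot, low_pot, sauce_cup, freezer_block, cutlery_case below 0.02 m/s and angle between tray's own z axis and vertical below 0.04 rad); the robot touches nothing.
It fails at once if the tray is pushed more than 30 mm (distance of tray from where it was at the start of the episode above 0.03 m).
It fails at once if the scoop or the tub is disturbed by more than 30 mm (distance of any of scoop, tub from where it was at the start of the episode above 0.03 m).
It also fails if it takes over 115 s, if anything falls off the work surface, if the arm or the gripper's body presses on something with over 40 N, if the wrist force passes 120 N, or if a joint passes its speed limit or range.

## Robot

A 6-joint arm with a two-finger parallel gripper is mounted at the origin on a cart in front of the work surface, level with it; the furniture and walls round the work are solid. World frame = base frame: x ahead of the robot, y to its left, z up, the work surface at z = 0. Lengths are in m, angles in rad, forces in N, time in s.
With the tool pointing down it reaches from about 0.275 to 0.75 m from the base axis. Payload 10.2 kg.
Tool frame: the origin (TCP) lies at the very end of the fingers, on their centre line; the grasp point (between the pads) lies manip.grip_point_offset behind it (manip.grip_point_offset is the distance from the TCP to the grasp point, in m); z points along the fingers, y is the line along which they close (so a half turn about z gives the same grasp; the last joint's range is limited). The gripper opens to 85 mm and grips with 20 to 120 N. Pads are 22 mm wide; open, the fingers measure 114 mm over their backs; the gripper's body (76 mm by 85 mm) begins 54 mm behind the grasp point. The pads swing forward as they close: fully open they stand 13 mm farther back than shut.
Start: joints at [-1.523, 0.313, 1.498, -0, 1.331, -0.223], TCP at [0.14, -0.506, 0.201] pointing down, gripper open.
Joint ranges: [-2.94, 2.94], [-0.97, 2.17], [0.19, 2.56], [-1.23, 4.37], [0.02, 3.11], [-2.88, 2.88]. Speed limits (rad/s): [2.39, 2.39, 3.01, 3.14, 3.14, 3.14].

## Interface

Orientations are given as a rotation vector (axis times angle).
In Python, from cell import manip, snapshot, job, masks_of, landmark_of gives the robot as it stands.
- The arm moves only by the shell command python3 -m crank 'ROWS'. ROWS is JSON, a list of rows, each a list of 3 entries, a list of its own where there are three numbers: the finger opening in mm, from 0 to 85.4, then the shift along the tool's x, y, z in mm, then the turn about the tool's z in rad. A call has 1 to 20 rows; each row shifts and turns the commanded pose from where the row before left it, along the tool's axes as they then stand; what a row does not reach is not made up. A row lasts 1/10 s, in which the tool goes at most 50 mm and 8.59 degrees, less where a joint would pass 70% of its speed; a pose out of reach is approached as far as the arm can. A call with a gripper value outside its range is refused whole. The fingers move at their own pace and stop on an object; the grip force is fixed at half the most. Time passes only in rows, so rows that do not move let the fingers close. It gives the time, the measured TCP pose, the force, the opening and the grip force at its end, in the units of the state.
- manip.sense(): the state, without advancing time (a new reading comes with each control period).
- snapshot(name): name is "scene" or "top"; returns a dict with "pixels" (384x512x3 uint8, blue, green, red), "fx", "fy", "cx", "cy" (pixels), "dist" ([k1, k2, p1, p2, k3] as OpenCV has them; the pictures are not rectified), "R" (3x3) and "t" (3): a world point X has camera coordinates R X + t. Camera axes: x right, y down, z forward; pixel columns grow to the right and rows downward; lengths in m; the calibration is good to about 2 mm. A picture is of the moment at which its call begins. There is no depth.
- job.close_job(): hands the job in; it is judged then, once.
Trained networks look in the newest picture that a camera, given by its name, has taken for a name from the list of things; names that differ only in an ending like _2 or _b are one class to them, and where a whole thing is asked for, a point or a joint stands for the part that bears it (a point fixed in the world has none). Each returns a list of dicts, best first, with "score" (0 to 1); they miss things now and then, are a little off and sometimes report something else, mostly with a low value. They report only what shows in the picture. A call takes as long as a camera call. They do not tell look-alikes from the thing itself.
- masks_of(thing, camera): "pixels" (384x512 bool, what is visible of it).
- landmark_of(thing, camera): "at" ([x, y, z] in m, in the coordinates of the camera as it stood for that picture, good to about 4 mm: a listed point, or the origin of a listed thing).
The state is a dict: "t": time; "joint_positions": joint angles; "joint_velocities": joint speeds; "tau": joint torques, N m; "position": TCP position; "tcp_rot": TCP orientation; "ft_force": force on the tool from outside, world axes, zero at the start; "ft_torque": the same for the moment, N m; "gripper_width": finger opening in m; "finger_force": force on a finger pad.
Only numpy, scipy, OpenCV 4.12 (cv2) and the standard library are available. Lean on these libraries where they do the work, as an engineer would, in place of code of your own. Each camera call takes 0.05 s, during which the arm holds its last target. There are 200 camera calls.

## Working session

There is one attempt and no reset: what is moved stays moved. The work goes in short steps, Python scripts to look and compute and a shell command to move; the robot and the scene stay as the last step left them, time stands still between calls to the robot, and variables do not carry over. Pictures are saved under pics/ and viewed, at most 14 in all, crops included, and the job is handed in when it is done.

```bash
ls; mkdir -p pics
cat > h.py <<'E'
import numpy as np,cv2
from cell import manip,snapshot,job,masks_of,landmark_of
from scipy.spatial.transform import Rotation as Ro
def snap(c,name=None):
    s=snapshot(c)
    if name: cv2.imwrite('pics/'+name+'.png',s['pixels'])
    return s
def lm(th,c,s):
    R=np.array(s['R']);t=np.array(s['t'])
    return [(round(d['score'],2),np.round(R.T@(np.array(d['at'])-t),4).tolist()) for d in landmark_of(th,c)]
def pr(X,s):
    K=np.array([[s['fx'],0,s['cx']],[0,s['fy'],s['cy']],[0,0,1]])
    return cv2.projectPoints(np.array([X],float),cv2.Rodrigues(np.array(s['R']))[0],np.array(s['t'],float),K,np.array(s['dist'],float))[0].ravel()
def ray(p,s,z):
    K=np.array([[s['fx'],0,s['cx']],[0,s['fy'],s['cy']],[0,0,1]])
    u=cv2.undistortPoints(np.array([[p]],float),K,np.array(s['dist'],float)).ravel()
    R=np.array(s['R']);c=-R.T@np.array(s['t']);d=R.T@np.array([*u,1]);return c+d*(z-c[2])/d[2]
E
python3 - <<'E'
from h import *
print(manip.grip_point_offset,manip.sense())
N="tray tall_pot_mid low_pot_mid sauce_cup_mid freezer_block_mid cutlery_case_mid scoop tub".split()
for c in("scene","top"):
    s=snap(c,c+"0");print(c,s['fx'],-np.array(s['R']).T@s['t'])
    for n in N:
        for sc,X in lm(n,c,s)[:4]: print(n,sc,X,pr(X,s).round())
E
```

```text
pics
0.0187 {'t': 0.0, 'joint_positions': array([-1.52340009e+00,  3.13451875e-01,  1.49842645e+00, -1.08922763e-05,
        1.33098118e+00, -2.23399362e-01]), 'joint_velocities': array([ 0.00076785,  0.00017808, -0.00018432,  0.00031166,  0.00159007,
       -0.00234229]), 'tau': array([ 2.04844197e-03, -4.12269187e+01, -2.59737056e+01, -2.23324497e-05,
        4.23566074e-03,  1.48721261e-05]), 'position': array([ 0.1404082 , -0.50557861,  0.20023814]), 'tcp_rot': array([-3.11158802e+00, -4.23899813e-01, -1.58277490e-04]), 'ft_force': array([-0.12292715,  0.11385158, -0.4494049 ]), 'ft_torque': array([ 0.04654547, -0.03519013,  0.00142604]), 'finger_force': 0.0, 'gripper_width': 0.08548532943720939}
scene 387.1740432054608 [-0.40609052  0.42114541  0.67635773]
tray 0.65 [0.5447, -0.043, -0.0] [252. 198.]
tall_pot_mid 0.72 [0.4008, -0.4683, 0.0248] [384. 184.]
tall_pot_mid 0.68 [0.4016, -0.2719, 0.0221] [337. 197.]
low_pot_mid 0.64 [0.4345, 0.2874, 0.02] [159. 240.]
low_pot_mid 0.46 [0.4063, -0.2688, 0.0234] [335. 197.]
freezer_block_mid 0.6 [0.4111, -0.3796, 0.0216] [361. 189.]
cutlery_case_mid 0.62 [0.5185, 0.4212, 0.0048] [104. 239.]
scoop 0.85 [0.5803, -0.3923, 0.0032] [333. 171.]
tub 0.92 [0.5897, 0.2751, 0.0019] [151. 214.]
top 393.3464073777399 [ 0.36217582 -0.0184198   1.24374208]
tray 0.6 [0.5459, -0.0472, 0.0008] [258. 179.]
tray 0.32 [0.5796, -0.3942, -0.002] [364. 166.]
tray 0.18 [0.5452, -0.2824, 0.0107] [331. 177.]
tall_pot_mid 0.54 [0.4035, -0.2688, 0.0255] [330. 221.]
low_pot_mid 0.66 [0.4344, 0.2859, 0.017] [153. 216.]
sauce_cup_mid 0.66 [0.5475, -0.2837, 0.0121] [332. 176.]
freezer_block_mid 0.55 [0.4021, -0.3829, 0.0243] [366. 221.]
cutlery_case_mid 0.77 [0.5266, 0.416, 0.0079] [114. 188.]
scoop 0.61 [0.5793, -0.3919, 0.001] [363. 166.]
scoop 0.52 [0.5869, 0.2699, -0.0] [159. 169.]
scoop 0.41 [0.407, -0.3851, 0.0218] [366. 219.]
tub 0.57 [0.5876, 0.2654, 0.0005] [160. 168.]
```

```bash
python3 -c "
import cv2,numpy as np
a=cv2.imread('pics/scene0.png');b=cv2.imread('pics/top0.png')
cv2.imwrite('pics/s0.png',cv2.resize(a,(768,576)));cv2.imwrite('pics/t0.png',cv2.resize(b,(768,576)))"
```

```text
(no output)
```

View pics/s0.png

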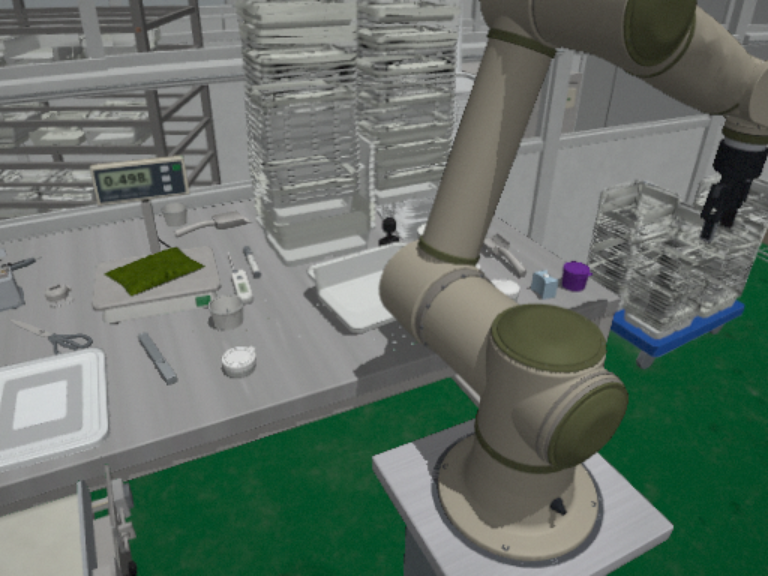

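View pics/t0.png

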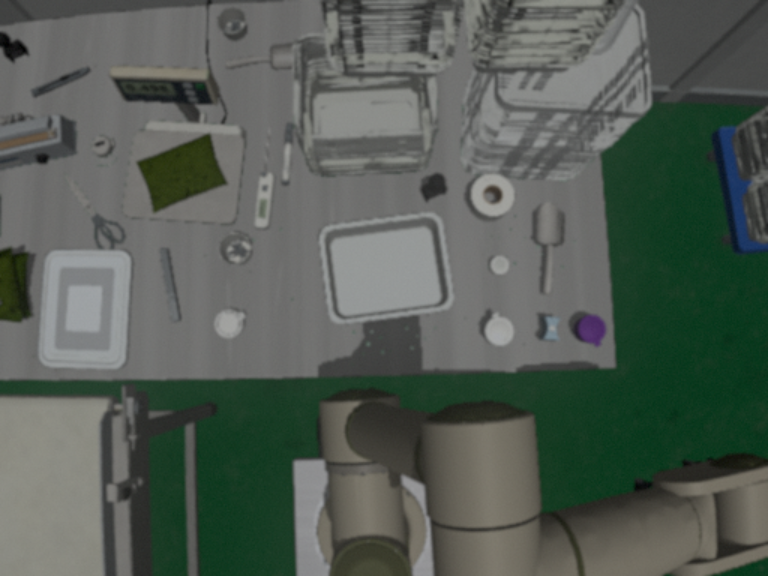

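Top view: the white tray is at (258,179). Tall-pot candidates are the white pot (332,220), the purple look-alike (394,220), the left pot with ring (153,215), and the roll (327,130). I choose the white one at (332,220). The block is at (366,219), the cup (332,177) and the case (113,189). I'll check these in one close crop and measure the outlines.

Run:
```python
from h import *
out=[]
for c in("scene","top"):
    s=snap(c)
    for n,z in(("tall_pot_mid",.048),("low_pot_mid",.028),("sauce_cup_mid",.022),("freezer_block_mid",.045),("cutlery_case_mid",.016),("tray",.066)):
        for m in masks_of(n,c)[:3]:
            k=m['pixels'].astype(np.uint8);cs=max(cv2.findContours(k,0,1)[0],key=cv2.contourArea)
            P=np.array([ray(p,s,z)[:2] for p in cs.reshape(-1,2)],np.float32)
            r=cv2.minAreaRect(P);print(c,n,round(m['score'],2),int(k.sum()),"px",cs.reshape(-1,2).mean(0).round(),"cen",np.round(r[0],4),"sz",np.round(r[1],4),round(r[2],1),"box",np.round(cv2.boxPoints(r),3).tolist() if z in(.066,.016) else '')
    if c=='top':
        a=s['pixels'][160:240,310:410];b=s['pixels'][160:240,100:200]
        cv2.imwrite('pics/c.png',cv2.resize(np.vstack([np.hstack([b,a])]),(800,320),interpolation=cv2.INTER_CUBIC))
```

```text
scene tall_pot_mid 0.64 295 px [383. 184.] cen [ 0.372  -0.4346] sz [0.0533 0.1362] 44.4 box 
scene tall_pot_mid 0.52 166 px [338. 192.] cen [ 0.3879 -0.2698] sz [0.0487 0.0821] 82.2 box 
scene low_pot_mid 0.95 382 px [159. 240.] cen [0.4209 0.2887] sz [0.0577 0.0877] 77.0 box 
scene freezer_block_mid 0.75 233 px [363. 190.] cen [ 0.377  -0.3545] sz [0.0509 0.1082] 51.3 box 
scene cutlery_case_mid 0.76 285 px [105. 239.] cen [0.5086 0.4178] sz [0.1712 0.0231] 9.5 box [[0.421999990940094, 0.41499999165534973], [0.4259999990463257, 0.3919999897480011], [0.5950000286102295, 0.42100000381469727], [0.5910000205039978, 0.4429999887943268]]
scene tray 0.61 2213 px [240. 188.] cen [0.5361 0.0218] sz [0.1959 0.3623] 57.8 box [[0.3310000002384186, 0.03500000014901161], [0.6370000243186951, -0.15800000727176666], [0.7419999837875366, 0.00800000037997961], [0.4350000023841858, 0.20100000500679016]]
top tall_pot_mid 0.92 279 px [394. 219.] cen [ 0.404  -0.4632] sz [0.0581 0.0559] 86.7 box 
top tall_pot_mid 0.87 355 px [331. 220.] cen [ 0.4056 -0.2698] sz [0.0605 0.0638] 42.8 box 
top low_pot_mid 
[... 273 characters left out ...]
k_mid 0.68 189 px [366. 218.] cen [ 0.4106 -0.3785] sz [0.0354 0.0546] 82.6 box 
top freezer_block_mid 0.22 663 px [366. 164.] cen [ 0.5745 -0.391 ] sz [0.0584 0.1949] 86.3 box 
top cutlery_case_mid 0.85 293 px [113. 189.] cen [0.5224 0.4166] sz [0.158  0.0215] 10.5 box [[0.4429999887943268, 0.4129999876022339], [0.44699999690055847, 0.3919999897480011], [0.6019999980926514, 0.41999998688697815], [0.5979999899864197, 0.44200000166893005]]
top tray 0.55 5517 px [257. 179.] cen [ 0.5378 -0.0445] sz [0.2068 0.2543] 6.2 box [[0.42100000381469727, 0.07100000232458115], [0.4490000009536743, -0.18199999630451202], [0.6539999842643738, -0.1599999964237213], [0.6269999742507935, 0.09300000220537186]]
```

View pics/c.png

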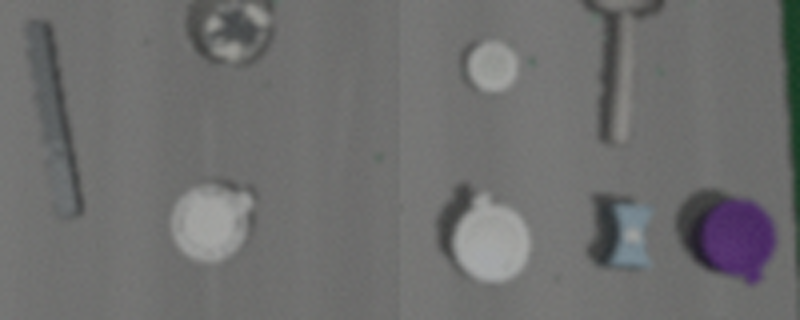

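The crop confirms it: the smooth white pot is at (332,220) and the ringed one at (153,215). The block is waisted in y with its flat ends along world x, and the purple pot stays where it is. The tray yaw is about +0.11 rad. The order will be block, tall pot, low pot, case, cup.

```bash
cat > plan.py <<'E'
# plan x y z yaw_deg(tool x in world) : turn first, then shift in the turned axes (mm)
import sys
from h import *
x,y,z,yaw=map(float,sys.argv[1:5]);s=manip.sense()
R=Ro.from_rotvec(s['tcp_rot']).as_matrix();y0=np.arctan2(R[1,0],R[0,0])
d=np.arctan2(np.sin(np.radians(yaw)-y0),np.cos(np.radians(yaw)-y0))
Rz=Ro.from_euler('z',d).as_matrix()@R
print("pos",s['position'].round(4),"yaw",np.degrees(y0).round(1),"tilt",R[2].round(3),"turn",round(-d,3),"shift_mm",(1e3*Rz.T@(np.array([x,y,z])-s['position'])).round(1),"w",round(s['gripper_width'],4),"t",s['t'],"j6",s['joint_positions'][5].round(2))
E
python3 plan.py .408 -.380 .10 84
```

```text
pos [ 0.1404 -0.5059  0.2008] yaw 15.5 tilt [-0. -0. -1.] turn -1.195 shift_mm [153.2 253.  100.8] w 0.0851 t 1.6 j6 -0.22
```

```bash
python3 -m crank '[[70,[0,0,0],-0.133],[70,[0,0,0],-0.133],[70,[0,0,0],-0.133],[70,[0,0,0],-0.133],[70,[0,0,0],-0.133],[70,[0,0,0],-0.133],[70,[0,0,0],-0.133],[70,[0,0,0],-0.133],[70,[0,0,0],-0.133],[70,[15,25,10],0],[70,[15,25,10],0],[70,[15,25,10],0],[70,[15,25,10],0],[70,[15,25,10],0],[70,[15,25,10],0],[70,[15,25,10],0],[70,[15,25,10],0],[70,[15,25,10],0],[70,[15,25,10],0]]'; python3 plan.py .408 -.380 .10 84
python3 - <<'E'
from h import *
s=snap("scene");a=s['pixels'][140:220,310:410]
b=snap("top");c=b['pixels'][180:260,316:416]
for n in("freezer_block_mid",):
  print(lm(n,"scene",s),lm(n,"top",b))
cv2.imwrite('pics/d.png',cv2.resize(np.hstack([a,c]),(800,320),interpolation=cv2.INTER_CUBIC))
E
```

```text
t: 3.5
position: [0.4056, -0.3818, 0.1004]
tcp_rot: [2.333, 2.104, -0.0]
ft_force: [0.9, -1.3, -0.2]
gripper_width: 0.0697
finger_force: 0.0
pos [ 0.4056 -0.3818  0.1004] yaw 84.1 tilt [-0.  0. -1.] turn 0.002 shift_mm [2.  2.2 0.4] w 0.0697 t 3.5 j6 -0.86
[(0.73, [0.542, -0.2842, 0.01]), (0.56, [0.4086, -0.3825, 0.0201])] [(0.51, [0.4044, -0.3832, 0.0234])]
```

View pics/d.png

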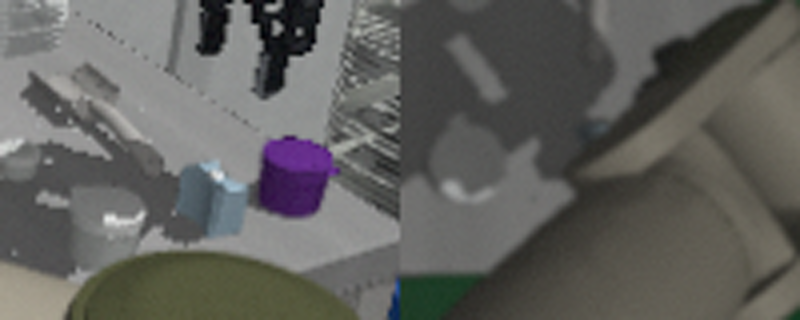

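The arm hides the block in the top view (right half). In the scene view the block stands upright at about crop (212,198), left of the purple pot. The estimate agrees within 3 mm, so I descend and grasp.

```bash
python3 -m crank '[[70,[1,1,25],0],[70,[0,0,25],0],[70,[0,0,22],0],[70,[0,0,14],0],[70,[0,0,8],0],[70,[0,0,0],0],[30,[0,0,0],0],[30,[0,0,0],0],[30,[0,0,0],0],[30,[0,0,0],0],[30,[0,0,0],0],[30,[0,0,0],0],[30,[0,0,-20],0],[30,[0,0,-40],0],[30,[0,0,-40],0],[30,[0,0,-20],0]]'; python3 plan.py .562 -.043 .13 96.3
```

```text
t: 5.3
position: [0.4064, -0.3824, 0.1309]
tcp_rot: [2.329, 2.101, -0.001]
ft_force: [-0.5, -0.5, -2.5]
gripper_width: 0.0453
finger_force: 62.3
pos [ 0.4064 -0.3824  0.1309] yaw 84.1 tilt [-0.004  0.004 -1.   ] turn -0.213 shift_mm [3.203e+02 1.920e+02 3.000e-01] w 0.0453 t 5.3 j6 -0.86
```

Run:
```python
from h import *
b=snap("top");print(lm("tray","top",b)[:1])
for m in masks_of("tray","top")[:1]:
    k=m['pixels'].astype(np.uint8);cs=max(cv2.findContours(k,0,1)[0],key=cv2.contourArea)
    for z in(.066,.06):
        r=cv2.minAreaRect(np.array([ray(p,b,z)[:2] for p in cs.reshape(-1,2)],np.float32));print(r)
T=np.array([.542,-.045]);a=.11;M=np.array([[np.cos(a),-np.sin(a)],[np.sin(a),np.cos(a)]])
s=snap("scene");print(lm("tray","scene",s)[:1])
ims=[]
for q,(x0,y0) in((b,(200,130)),(s,(200,150))):
    im=cv2.resize(q['pixels'][y0:y0+100,x0:x0+125],None,fx=3.2,fy=3.2,interpolation=cv2.INTER_CUBIC)
    for hx,hy,z,c in((.103,.1275,.066,(0,0,255)),(.083,.108,.006,(0,255,0))):
        P=[(pr([*(T+M@[i*hx,j*hy]),z],q)-[x0,y0])*3.2 for i,j in((1,1),(1,-1),(-1,-1),(-1,1))]
        cv2.polylines(im,[np.int32(P)],True,c,1)
    ims.append(im)
cv2.imwrite('pics/e.png',np.hstack(ims))
```

```text
[(0.86, [0.5461, -0.0457, -0.0008])]
((0.5374002456665039, -0.04473499953746796), (0.20505377650260925, 0.25452902913093567), 6.077912330627441)
((0.5382929444313049, -0.04486905038356781), (0.2060984969139099, 0.2558257579803467), 6.077912330627441)
[]
```

View pics/e.png

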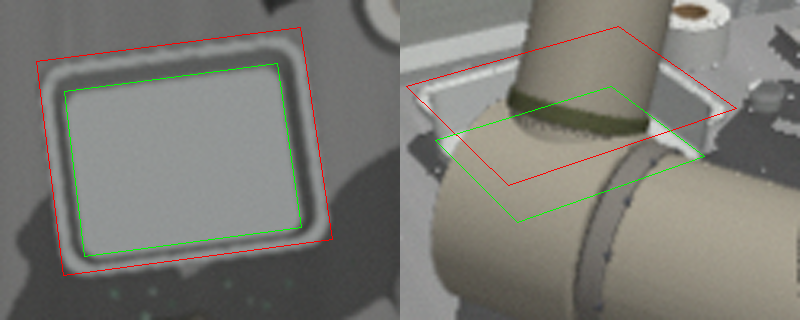

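Top overlay: the tray pose (0.541,-0.045, yaw 0.11) fits within about 3 mm, with the floor outline on the bright floor edges. The arm blocks most of the scene view. I carry the block over now.

```bash
python3 -m crank '[[30,[0,0,0],-0.107],[30,[0,0,0],-0.106],[30,[15,9,0],0],[30,[25,15,0],0],[30,[28,17,0],0],[30,[28,17,0],0],[30,[28,17,0],0],[30,[28,17,0],0],[30,[28,17,0],0],[30,[28,17,0],0],[30,[28,17,0],0],[30,[28,17,0],0],[30,[28,17,0],0],[30,[18,10,0],0],[30,[5,3,0],0],[30,[0,0,0],0],[30,[0,0,0],0]]'; python3 plan.py .562 -.043 .025 96.3
```

```text
t: 7.25
position: [0.5594, -0.0479, 0.1263]
tcp_rot: [-2.097, -2.338, 0.001]
ft_force: [0.2, -0.3, -2.8]
gripper_width: 0.045
finger_force: 62.3
pos [ 0.5594 -0.0479  0.1263] yaw 96.2 tilt [ 0.    -0.001 -1.   ] turn -0.001 shift_mm [  4.6   3.2 101.3] w 0.045 t 7.25 j6 -0.4
```

```bash
python3 -m crank '[[30,[5,3,20],0],[30,[0,0,25],0],[30,[0,0,25],0],[30,[0,0,20],0],[30,[0,0,12],0],[30,[0,0,8],0],[30,[0,0,3],0],[30,[0,0,0],0],[30,[0,0,0],0]]'; python3 plan.py .562 -.043 .025 96.3
```

```text
t: 8.15
position: [0.5628, -0.0425, 0.0145]
tcp_rot: [2.095, 2.339, 0.001]
ft_force: [0.1, 0.5, -2.0]
gripper_width: 0.0454
finger_force: 62.3
pos [ 0.5628 -0.0425  0.0145] yaw 96.3 tilt [-0.001  0.001 -1.   ] turn -0.0 shift_mm [ -0.4  -0.9 -10.5] w 0.0454 t 8.15 j6 -0.39
```

```bash
python3 -m crank '[[30,[0,0,1],0],[30,[0,0,0],0],[62,[0,0,0],0],[62,[0,0,0],0],[62,[0,0,0],0],[62,[0,0,-15],0],[62,[0,0,-30],0],[62,[0,0,-40],0],[80,[0,0,-30],0],[80,[0,0,0],0.14],[80,[0,0,0],0.14],[80,[0,0,0],0.14],[80,[0,0,0],0.14],[80,[0,0,0],0.14],[80,[0,0,0],0]]'; python3 plan.py .405 -.270 .10 55
```

```text
t: 9.65
position: [0.5623, -0.0422, 0.1278]
tcp_rot: [2.772, 1.478, 0.0]
ft_force: [0.6, -0.6, 0.6]
gripper_width: 0.0801
finger_force: 0.0
pos [ 0.5623 -0.0422  0.1278] yaw 56.1 tilt [ 0.  0. -1.] turn 0.02 shift_mm [-276.8    1.8   27.8] w 0.0801 t 9.65 j6 0.31
```

```bash
python3 -m crank '[[80,[-15,0,0],0.02],[80,[-25,0,0],0],[80,[-28,0,0],0],[80,[-28,0,0],0],[80,[-28,0,0],0],[80,[-28,0,0],0],[80,[-28,0,0],0],[80,[-28,0,0],0],[80,[-28,0,0],0],[80,[-24,2,0],0],[80,[-12,0,0],0],[80,[-5,0,0],0],[80,[0,0,0],0],[80,[0,0,0],0]]'; python3 plan.py .405 -.270 .021 55
python3 - <<'E'
from h import *
s=snap("scene","scene1");print(lm("tall_pot_mid","scene",s))
b=snap("top","top1");print(lm("freezer_block_mid","top",b))
for n,z in(("tall_pot_mid",.048),("freezer_block_mid",.051)):
  for m in masks_of(n,"top")[:2]:
    k=m['pixels'].astype(np.uint8);cs=max(cv2.findContours(k,0,1)[0],key=cv2.contourArea)
    print(n,m['score'],cv2.minAreaRect(np.array([ray(p,b,z)[:2] for p in cs.reshape(-1,2)],np.float32)))
cv2.imwrite('pics/f.png',np.hstack([cv2.resize(s['pixels'][140:220,300:400],(400,320),interpolation=2),cv2.resize(b['pixels'][130:230,205:330],(400,320),interpolation=2)]))
E
```

```text
t: 11.05
position: [0.4058, -0.27, 0.1278]
tcp_rot: [-2.785, -1.453, -0.0]
ft_force: [-0.0, -0.3, -0.3]
gripper_width: 0.0801
finger_force: 0.0
pos [ 0.4058 -0.27    0.1278] yaw 55.1 tilt [ 0. -0. -1.] turn 0.002 shift_mm [ -0.5  -0.6 106.8] w 0.0801 t 11.05 j6 -0.22
[(0.75, [0.4045, -0.273, 0.0224]), (0.55, [0.401, -0.4686, 0.0262])]
[(0.58, [0.5586, -0.0454, 0.0306])]
freezer_block_mid 0.6 ((0.5581738948822021, -0.04356518015265465), (0.05219437927007675, 0.02824365347623825), 7.799428462982178)
```

View pics/f.png

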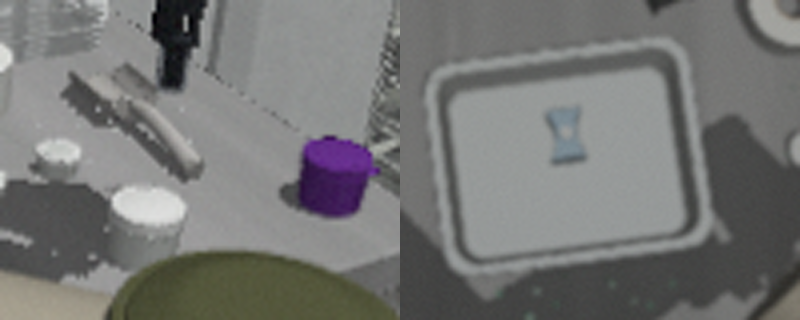

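The block stands square at mid-tray (crop (567,135), world (0.561,-0.043)), with its hollows towards the ends. The tall pot's reading confirms (0.405,-0.271), so I grasp it.

```bash
python3 -m crank '[[80,[0,0,25],0],[80,[0,0,30],0],[80,[0,0,25],0],[80,[0,0,15],0],[80,[0,0,9],0],[80,[0,0,3],0],[80,[0,0,0],0],[40,[0,0,0],0],[40,[0,0,0],0],[40,[0,0,0],0],[40,[0,0,0],0],[40,[0,0,0],0],[40,[0,0,-20],0],[40,[0,0,-40],0],[40,[0,0,-40],0],[40,[0,0,-20],0],[40,[0,0,0],0],[40,[0,0,0],0]]'; python3 plan.py .557 -.001 .14 96.3
```

```text
t: 13.15
position: [0.4053, -0.2704, 0.1403]
tcp_rot: [-2.786, -1.452, 0.0]
ft_force: [-0.4, -0.1, -0.1]
gripper_width: 0.0406
finger_force: 0.0
pos [ 0.4053 -0.2704  0.1403] yaw 55.1 tilt [ 0. -0. -1.] turn -0.72 shift_mm [251.1 180.3   0.3] w 0.0406 t 13.15 j6 -0.22
```

The grip missed: the fingers reached 40 mm with no force. I'll look again.

Run:
```python
from h import *
s=snap("scene","scene2");print(lm("tall_pot_mid","scene",s))
b=snap("top","top2");print(lm("tall_pot_mid","top",b))
cv2.imwrite('pics/g.png',np.hstack([cv2.resize(s['pixels'][110:230,270:420],(400,320),interpolation=2),cv2.resize(b['pixels'][160:260,300:425],(400,320),interpolation=2)]))
```

```text
[(0.82, [0.4004, -0.4678, 0.0256]), (0.63, [0.4035, -0.2676, 0.024])]
[(0.7, [0.5435, -0.0475, -0.0021]), (0.51, [0.4041, -0.2671, 0.0267])]
```

View pics/g.png

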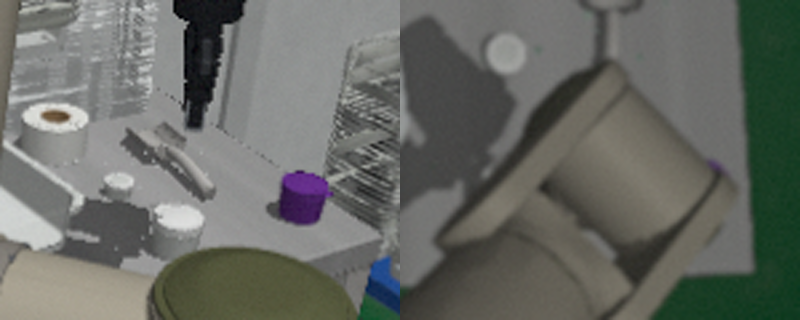

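The pot is still upright in place (scene crop (178,225)), at about (0.404,-0.269). I'll retry lower and check the grip before lifting.

```bash
python3 -m crank '[[80,[0,0,0],0],[80,[0,1,0],0],[80,[0,0,0],0],[80,[0,0,0],0],[80,[0,0,20],0],[80,[0,0,30],0],[80,[0,0,30],0],[80,[0,0,25],0],[80,[0,0,15],0],[80,[0,0,8],0],[80,[0,0,2],0],[80,[0,0,0],0],[40,[0,0,0],0],[40,[0,0,0],0],[40,[0,0,0],0],[40,[0,0,0],0],[40,[0,0,0],0],[40,[0,0,0],0],[40,[0,0,0],0],[40,[0,0,0],0]]'; python3 plan.py .557 -.001 .14 96.3
```

```text
t: 15.35
position: [0.4108, -0.2756, 0.0163]
tcp_rot: [2.773, 1.444, 0.007]
ft_force: [6.0, -1.8, 37.2]
gripper_width: 0.0402
finger_force: 18.9
pos [ 0.4108 -0.2756  0.0163] yaw 55.0 tilt [-0.003  0.016 -1.   ] turn -0.72 shift_mm [ 256.5  177.3 -121.7] w 0.0402 t 15.35 j6 -0.22
```

```bash
python3 -m crank '[[40,[0,0,-1],0],[84,[0,0,-2],0],[84,[0,0,-3],0],[84,[0,0,0],0],[84,[0,0,0],0],[84,[0,0,0],0],[84,[0,0,0],0],[84,[0,0,0],0],[84,[0,0,-20],0],[84,[0,0,-40],0],[84,[0,0,-40],0],[84,[0,0,-40],0],[84,[0,0,0],0]]'
python3 - <<'E'
from h import *
s=snap("scene","scene3");print(lm("tall_pot_mid","scene",s))
b=snap("top","top3");print(lm("tall_pot_mid","top",b))
p=manip.sense()['position'];print(p,pr(p,s),pr([p[0],p[1],.0],s))
cv2.imwrite('pics/i.png',cv2.resize(s['pixels'][110:230,300:420],(600,600),interpolation=2))
E
```

```text
t: 16.65
position: [0.408, -0.2729, 0.1616]
tcp_rot: [2.778, 1.448, 0.004]
ft_force: [-0.3, -0.7, -0.2]
gripper_width: 0.0842
finger_force: 0.0
[(0.84, [0.4001, -0.4664, 0.0242]), (0.53, [0.4049, -0.2726, 0.0249])]
[(0.59, [0.549, -0.2823, 0.0115]), (0.4, [0.4063, -0.2697, 0.0253])]
[ 0.40584642 -0.27066259  0.1555033 ] [340.75637207 159.383685  ] [334.61170142 202.72504944]
```

View pics/i.png

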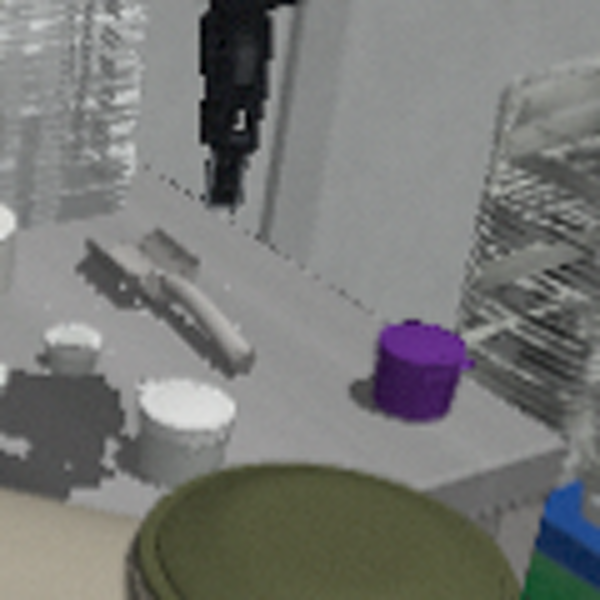

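The pot is undisturbed at (0.405,-0.271) and the TCP is right above it, so I don't yet know why the grip failed. I'll regrasp with the fingers across world y, clear of the tab at +x, and check each stage.

```bash
python3 -m crank '[[84,[0,0,0],0.13],[84,[0,0,0],0.13],[84,[0,0,0],0.13],[84,[0,0,0],0.13],[84,[0,0,0],0.13],[84,[0,0,0],0.13],[84,[0,0,30],0],[84,[0,0,40],0],[84,[0,0,35],0],[84,[0,0,20],0],[84,[0,0,9],0],[84,[0,0,0],0],[84,[0,0,0],0]]';python3 plan.py .405 -.271 .020 10
python3 - <<'E'
from h import *
s=snap("scene","scene4");print(lm("tall_pot_mid","scene",s))
cv2.imwrite('pics/j.png',cv2.resize(s['pixels'][130:230,280:400],(720,600),interpolation=2))
E
```

```text
t: 18.15
position: [0.4066, -0.2715, 0.0233]
tcp_rot: [3.128, 0.284, 0.001]
ft_force: [0.2, 0.0, 0.8]
gripper_width: 0.0838
finger_force: 0.0
pos [ 0.4066 -0.2715  0.0233] yaw 10.4 tilt [ 0.     0.001 -1.   ] turn 0.006 shift_mm [-1.5 -0.7  3.3] w 0.0838 t 18.15 j6 0.56
[(0.86, [0.402, -0.4693, 0.026]), (0.64, [0.4066, -0.2753, 0.0229]), (0.38, [0.5191, 0.4236, 0.0063])]
```

View pics/j.png

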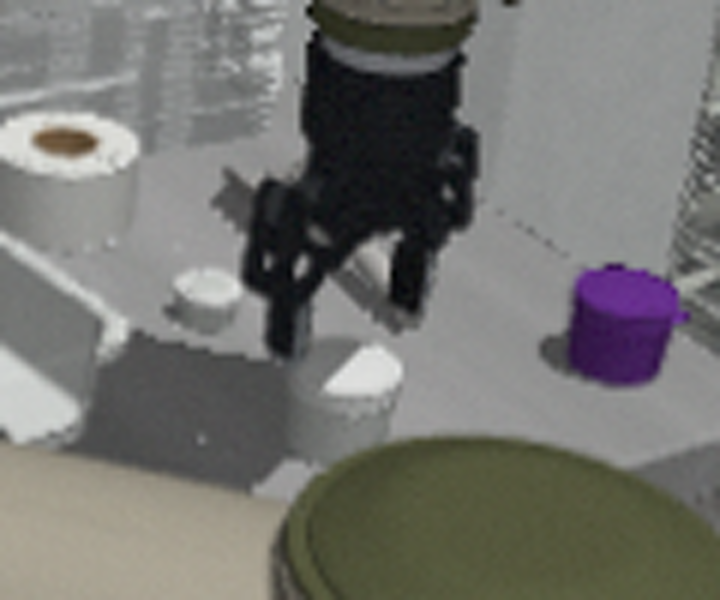

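Run:
```python
from h import *
s=snap("scene")
c=lambda X:((pr(X,s)-[280,130])*6).round()
print("lid",c([.405,-.271,.048]),"foot",c([.405,-.271,0]))
st=manip.sense();R=Ro.from_rotvec(st['tcp_rot']).as_matrix();p=st['position']
for h in(0,.013,.03):
  print(h,[c(p-R[:,2]*h+R[:,1]*g) for g in(-.042,0,.042)])
for m in masks_of("tall_pot_mid","scene")[:3]:
    k=m['pixels'];ys,xs=np.nonzero(k);print(m['score'],xs.min(),xs.max(),ys.min(),ys.max(),ray(((xs.min()+xs.max())/2,ys.min()+6),s,.048))
print(np.array(s['R']),s['t'],s['dist'])
```

```text
lid [340. 360.] foot [329. 437.]
0 [array([277., 423.]), array([333., 398.]), array([387., 373.])]
0.013 [array([280., 402.]), array([336., 377.]), array([390., 353.])]
0.03 [array([284., 374.]), array([340., 349.]), array([395., 326.])]
0.62 375 393 175 194 [ 0.38525796 -0.44911459  0.048     ]
[[-0.44759306 -0.89406436  0.01758897]
 [-0.47143694  0.21920908 -0.85422163]
 [ 0.75987345 -0.39063576 -0.51961143]] [0.18287137 0.29399443 0.82453507] [-0.06369669  0.          0.          0.          0.        ]
```

Finding: in crop pixels, the fingertips appear about 40 mm above the reported TCP. They end at (285,355) and (408,315), where I predicted y of about 402 and 353. They closed just over the lid, so the real tips are higher than the nominal TCP. I go 25 mm lower, which is safe either way, then close while watching the force.

```bash
python3 -m crank '[[84,[0,0,10],0],[84,[0,0,10],0],[84,[0,0,5],0],[84,[0,0,0],0],[84,[0,0,0],0]]'; python3 -m crank '[[50,[0,0,0],0],[50,[0,0,0],0],[50,[0,0,0],0],[50,[0,0,0],0],[50,[0,0,0],0],[50,[0,0,0],0],[50,[0,0,0],0]]'
```

```text
t: 18.85
position: [0.4063, -0.2711, -0.0023]
tcp_rot: [-3.129, -0.284, 0.0]
ft_force: [-0.0, 0.3, -0.0]
gripper_width: 0.0843
finger_force: 0.0
t: 19.55
position: [0.4067, -0.2715, -0.0011]
tcp_rot: [3.128, 0.284, 0.001]
ft_force: [-2.5, 1.8, 11.0]
gripper_width: 0.0571
finger_force: 61.9
```

Gripped: 57 mm with 62 N (the block showed the same offset of about 2.8 mm). I lift and turn for the tray.

```bash
python3 -m crank '[[50,[0,0,-15],0],[50,[0,0,-30],0],[50,[0,0,-40],0],[50,[0,0,-35],0],[50,[0,0,0],-0.136],[50,[0,0,0],-0.136],[50,[0,0,0],-0.136],[50,[0,0,0],-0.136],[50,[0,0,0],-0.136],[50,[0,0,0],-0.136],[50,[0,0,0],-0.136],[50,[0,0,0],-0.136],[50,[0,0,0],-0.136],[50,[0,0,0],-0.136],[50,[0,0,0],-0.136],[50,[0,0,0],0]]';python3 plan.py .557 0.0 .118 96.3
```

```text
t: 21.15
position: [0.4061, -0.2709, 0.1176]
tcp_rot: [-2.099, -2.337, -0.0]
ft_force: [-0.2, -0.2, -3.1]
gripper_width: 0.0573
finger_force: 65.8
pos [ 0.4061 -0.2709  0.1176] yaw 96.1 tilt [ 0.001 -0.    -1.   ] turn -0.003 shift_mm [252.7 179.7  -0.4] w 0.0573 t 21.15 j6 -0.94
```

```bash
python3 -m crank '[[50,[14,10,-5],0],[50,[25,18,-10],0],[50,[28,20,-5],0],[50,[28,20,0],0],[50,[28,20,0],0],[50,[28,20,0],0],[50,[28,20,0],0],[50,[28,20,0],0],[50,[25,16,0],0],[50,[15,6,0],0],[50,[7,2,0],0],[50,[0,0,0],0],[50,[0,0,0],0]]';python3 plan.py .557 0.002 .006 96.3
python3 - <<'E'
from h import *
s=snap("scene","scene5");b=snap("top")
print(lm("tall_pot_mid","scene",s),lm("freezer_block_mid","scene",s),lm("freezer_block_mid","top",b))
cv2.imwrite('pics/k.png',np.hstack([cv2.resize(s['pixels'][110:230,180:330],(400,320),interpolation=2),cv2.resize(b['pixels'][130:230,205:330],(400,320),interpolation=2)]))
E
```

```text
t: 22.45
position: [0.5502, -0.0011, 0.1377]
tcp_rot: [-2.103, -2.334, 0.001]
ft_force: [0.7, 0.7, -3.1]
gripper_width: 0.0575
finger_force: 65.8
pos [ 0.5502 -0.0011  0.1377] yaw 96.0 tilt [-0. -0. -1.] turn -0.006 shift_mm [  2.3   7.1 131.7] w 0.0575 t 22.45 j6 -0.32
[(0.77, [0.403, -0.4661, 0.0263])] [(0.68, [0.5648, -0.0444, 0.0274])] []
```

View pics/k.png

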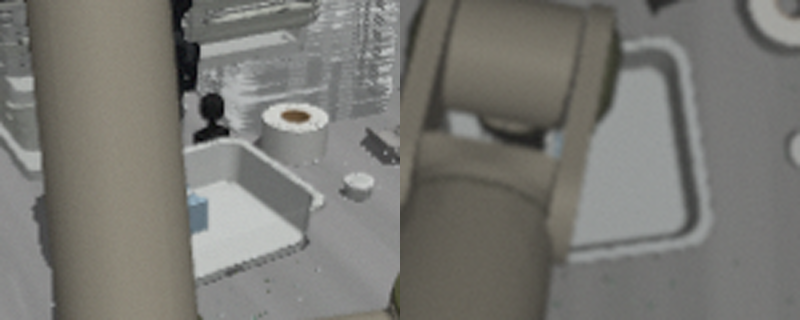

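The arm hides the pot from both cameras, but the scene view shows the block still standing (0.564,-0.044). I lower the pot gently.

```bash
python3 -m crank '[[50,[2,7,0],0],[50,[0,0,20],0],[50,[0,0,30],0],[50,[0,0,30],0],[50,[0,0,25],0],[50,[0,0,15],0],[50,[0,0,6],0],[50,[0,0,2],0],[50,[0,0,0],0],[50,[0,0,0],0]]';python3 plan.py .557 0.001 .006 96.3
```

```text
t: 23.7
position: [0.5579, 0.0022, 0.0107]
tcp_rot: [2.1, 2.335, 0.001]
ft_force: [0.2, 0.2, -3.4]
gripper_width: 0.057
finger_force: 65.8
pos [0.5579 0.0022 0.0107] yaw 96.1 tilt [-0.     0.002 -1.   ] turn -0.004 shift_mm [-1.1 -1.   4.7] w 0.057 t 23.7 j6 -0.31
```

```bash
python3 -m crank '[[50,[-1,0,3],0],[50,[0,0,1],0],[50,[0,0,1],0],[50,[0,0,0],0]]'; python3 -m crank '[[72,[0,0,0],0],[72,[0,0,0],0],[72,[0,0,0],0],[72,[0,0,0],0],[72,[0,0,-15],0],[72,[0,0,-30],0],[72,[0,0,-40],0],[72,[0,0,-40],0],[84,[0,0,-20],0],[84,[0,0,0],0]]';python3 plan.py .435 .285 .14 96.3
```

```text
t: 24.1
position: [0.5574, 0.0013, 0.0048]
tcp_rot: [2.101, 2.336, 0.0]
ft_force: [0.8, 0.1, -3.3]
gripper_width: 0.0571
finger_force: 65.8
t: 25.1
position: [0.5588, 0.0011, 0.153]
tcp_rot: [2.097, 2.332, 0.005]
ft_force: [0.3, -0.1, -0.6]
gripper_width: 0.0842
finger_force: 0.0
pos [0.5588 0.0011 0.153 ] yaw 96.1 tilt [-0.002  0.006 -1.   ] turn -0.004 shift_mm [295.8 -91.9  11.9] w 0.0842 t 25.1 j6 -0.31
```

```bash
python3 -m crank '[[84,[15,-4,0],0],[84,[25,-8,0],0],[84,[30,-9,0],0],[84,[30,-9,0],0],[84,[30,-9,0],0],[84,[30,-9,0],0],[84,[30,-9,0],0],[84,[30,-9,0],0],[84,[30,-9,0],0],[84,[25,-9,0],0],[84,[15,-5,0],0],[84,[6,-3,0],0],[84,[0,0,0],0]]';python3 plan.py .435 .285 .02 96.3
python3 - <<'E'
from h import *
s=snap("scene","scene6");b=snap("top","top6")
for n,z in(("tall_pot_mid",.054),("low_pot_mid",.028),("freezer_block_mid",.051)):
  print(n,lm(n,"scene",s),lm(n,"top",b))
  for m in masks_of(n,"top")[:3]:
    k=m['pixels'].astype(np.uint8);cs=max(cv2.findContours(k,0,1)[0],key=cv2.contourArea)
    print(n,m['score'],cv2.minAreaRect(np.array([ray(p,b,z)[:2] for p in cs.reshape(-1,2)],np.float32)))
cv2.imwrite('pics/l.png',np.hstack([cv2.resize(s['pixels'][160:260,120:245],(400,320),interpolation=2),cv2.resize(b['pixels'][130:230,205:330],(400,320),interpolation=2)]))
E
```

```text
t: 26.4
position: [0.4334, 0.2864, 0.1488]
tcp_rot: [-2.098, -2.337, 0.003]
ft_force: [-0.6, -0.8, 0.1]
gripper_width: 0.0844
finger_force: 0.0
pos [0.4334 0.2864 0.1488] yaw 96.1 tilt [-0.    -0.002 -1.   ] turn -0.003 shift_mm [ -1.5   1.7 128.8] w 0.0844 t 26.4 j6 0.25
tall_pot_mid [(0.63, [0.3997, -0.4676, 0.0229])] [(0.81, [0.4034, -0.468, 0.026]), (0.8, [0.5575, 0.0033, 0.0315])]
tall_pot_mid 0.71 ((0.5544957518577576, -0.0025807321071624756), (0.06109911575913429, 0.05889224261045456), 43.941471099853516)
tall_pot_mid 0.59 ((0.400823175907135, -0.45922696590423584), (0.060960523784160614, 0.055670686066150665), 86.78840637207031)
low_pot_mid [(0.94, [0.4342, 0.2848, 0.0203]), (0.36, [0.5807, -0.3925, 0.0004])] [(0.85, [0.4387, 0.2852, 0.0202])]
low_pot_mid 0.87 ((0.4357489347457886, 0.28339684009552), (0.06041276082396507, 0.05613471940159798), 88.97453308105469)
freezer_block_mid [(0.2, [0.5397, -0.2844, 0.0113])] [(0.59, [0.5588, -0.0424, 0.0285])]
freezer_block_mid 0.55 ((0.5577353239059448, -0.04484514892101288), (0.05344364419579506, 0.02827572077512741), 3.31831693649292)
```

View pics/l.png

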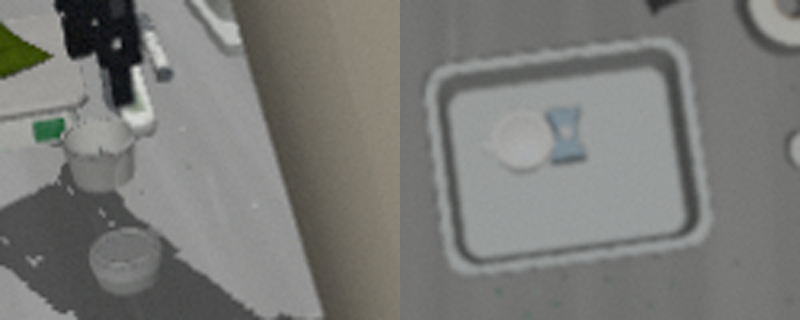

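The top view shows the tall pot seated upright in the block's left hollow (crop (522,140) beside the block at (567,135)), and the low pot in shade at scene crop (125,262). Calibrated from contact, the tips are about 35 mm above the reported TCP at 60 mm opening, so for the low pot I take TCP z of about -0.024, in stages.

```bash
python3 -m crank '[[84,[-1,1,25],0],[84,[0,0,40],0],[84,[0,0,40],0],[84,[0,0,25],0],[84,[0,0,15],0],[84,[0,0,10],0],[84,[0,0,5],0],[84,[0,0,0],0]]';python3 -m crank '[[84,[0,0,6],0],[84,[0,0,6],0],[84,[0,0,0],0],[50,[0,0,0],0],[50,[0,0,0],0],[50,[0,0,0],0],[50,[0,0,0],0],[50,[0,0,0],0],[50,[0,0,0],0],[50,[0,0,0],0]]'
```

```text
t: 27.75
position: [0.4357, 0.2851, -0.0102]
tcp_rot: [-2.101, -2.336, 0.0]
ft_force: [-0.5, -0.3, -0.4]
gripper_width: 0.0836
finger_force: 0.0
t: 28.75
position: [0.4358, 0.2851, -0.0213]
tcp_rot: [2.1, 2.336, 0.001]
ft_force: [-3.4, -1.1, 8.1]
gripper_width: 0.0575
finger_force: 62.5
```

```bash
python3 -m crank '[[50,[0,0,-15],0],[50,[0,0,-30],0],[50,[0,0,-40],0],[50,[0,0,-40],0],[50,[0,0,-15],0],[50,[0,0,0],0],[50,[0,0,0],0]]';python3 plan.py .566 -.088 .115 96.3
```

```text
t: 29.45
position: [0.4351, 0.2848, 0.1169]
tcp_rot: [-2.1, -2.335, 0.002]
ft_force: [-1.0, 0.1, -1.5]
gripper_width: 0.0569
finger_force: 65.0
pos [0.4351 0.2848 0.1169] yaw 96.1 tilt [-0.    -0.001 -1.   ] turn -0.004 shift_mm [-385.    89.2    1.9] w 0.0569 t 29.45 j6 0.25
```

```bash
python3 -m crank '[[50,[-15,4,0],-0.004],[50,[-25,6,0],0],[50,[-30,7,0],0],[50,[-30,7,0],0],[50,[-30,7,0],0],[50,[-30,7,0],0],[50,[-30,7,0],0],[50,[-30,7,0],0],[50,[-30,7,0],0],[50,[-30,7,0],0],[50,[-30,7,0],0],[50,[-30,7,0],0],[50,[-30,7,0],0],[50,[-25,4,0],0],[50,[-15,2,0],0],[50,[-5,0,0],0],[50,[0,0,0],0],[50,[0,0,0],0]]';python3 plan.py .566 -.088 -.016 96.3
```

```text
t: 31.25
position: [0.5733, -0.1162, 0.1175]
tcp_rot: [-2.094, -2.34, 0.0]
ft_force: [-0.6, 0.1, -1.9]
gripper_width: 0.0573
finger_force: 65.0
pos [ 0.5733 -0.1162  0.1175] yaw 96.3 tilt [ 0.001 -0.001 -1.   ] turn 0.001 shift_mm [ 28.7  -4.1 133.5] w 0.0573 t 31.25 j6 -0.51
```

```bash
python3 -m crank '[[50,[12,-2,0],0],[50,[12,-2,0],0],[50,[5,0,0],0],[50,[0,0,20],0],[50,[0,0,30],0],[50,[0,0,30],0],[50,[0,0,25],0],[50,[0,0,15],0],[50,[0,0,7],0],[50,[0,0,2],0],[50,[0,0,0],0],[50,[0,0,0],0]]';python3 plan.py .566 -.088 -.0155 96.3
```

```text
t: 32.45
position: [0.567, -0.0889, -0.0102]
tcp_rot: [2.095, 2.339, 0.001]
ft_force: [-0.1, -0.7, -1.2]
gripper_width: 0.0577
finger_force: 65.0
pos [ 0.567  -0.0889 -0.0102] yaw 96.3 tilt [-0.001  0.002 -1.   ] turn 0.0 shift_mm [ 1.  -0.9  5.3] w 0.0577 t 32.45 j6 -0.47
```

```bash
python3 -m crank '[[50,[1,-1,3],0],[50,[0,0,1.5],0],[50,[0,0,0],0],[50,[0,0,0],0]]'; python3 -m crank '[[72,[0,0,0],0],[72,[0,0,0],0],[72,[0,0,0],0],[72,[0,0,0],0],[72,[0,0,-15],0],[72,[0,0,-30],0],[72,[0,0,-40],0],[72,[0,0,-40],0],[60,[0,0,-20],0],[60,[0,0,0],0]]';python3 plan.py .5225 .4175 .14 10
```

```text
t: 32.85
position: [0.5654, -0.0879, -0.0156]
tcp_rot: [2.096, 2.34, 0.0]
ft_force: [-0.3, 1.5, 0.3]
gripper_width: 0.0572
finger_force: 65.2
t: 33.85
position: [0.5668, -0.0885, 0.1336]
tcp_rot: [2.091, 2.335, 0.004]
ft_force: [-0.0, -1.3, -0.4]
gripper_width: 0.0602
finger_force: 0.0
pos [ 0.5668 -0.0885  0.1336] yaw 96.3 tilt [-0.003  0.006 -1.   ] turn 1.506 shift_mm [  44.2 -505.9   -9.8] w 0.0602 t 33.85 j6 -0.47
```

```bash
python3 -m crank '[[50,[0,0,0],0.137],[50,[0,0,0],0.137],[50,[0,0,0],0.137],[50,[0,0,0],0.137],[50,[0,0,0],0.137],[50,[0,0,0],0.137],[50,[0,0,0],0.137],[50,[0,0,0],0.137],[50,[0,0,0],0.137],[50,[0,0,0],0.137],[50,[0,0,0],0.136],[50,[0,0,0],0]]';python3 -m crank '[[50,[1,-15,0],0],[50,[2,-25,0],0],[50,[3,-35,0],0],[50,[3,-35,0],0],[50,[3,-35,0],0],[50,[3,-35,0],0],[50,[3,-35,0],0],[50,[3,-35,0],0],[50,[3,-35,0],0],[50,[3,-35,0],0],[50,[3,-35,0],0],[50,[3,-35,0],0],[50,[3,-35,0],0],[50,[3,-35,0],0],[50,[3,-25,0],0],[50,[2,-15,0],0],[50,[0,-6,0],0],[50,[0,0,0],0],[50,[0,0,0],0]]';python3 plan.py .5225 .4175 .02 10
python3 - <<'E'
from h import *
s=snap("scene","scene7");b=snap("top","top7")
for n,z in(("tall_pot_mid",.054),("low_pot_mid",.034),("freezer_block_mid",.051),("cutlery_case_mid",.016)):
  print(n,lm(n,"scene",s),lm(n,"top",b))
  for m in masks_of(n,"top")[:2]:
    k=m['pixels'].astype(np.uint8);cs=max(cv2.findContours(k,0,1)[0],key=cv2.contourArea)
    print(n,m['score'],cv2.minAreaRect(np.array([ray(p,b,z)[:2] for p in cs.reshape(-1,2)],np.float32)))
cv2.imwrite('pics/m.png',np.hstack([cv2.resize(s['pixels'][180:280,60:185],(400,320),interpolation=2),cv2.resize(b['pixels'][130:230,205:330],(400,320),interpolation=2)]))
E
```

```text
t: 35.05
position: [0.5649, -0.0878, 0.1288]
tcp_rot: [-3.129, -0.272, 0.002]
ft_force: [-1.1, 0.4, 0.6]
gripper_width: 0.05
finger_force: 0.0
t: 36.95
position: [0.5205, 0.4175, 0.1293]
tcp_rot: [3.129, 0.275, -0.0]
ft_force: [0.5, 0.2, 0.1]
gripper_width: 0.0503
finger_force: 0.0
pos [0.5205 0.4175 0.1293] yaw 10.1 tilt [-0.  0. -1.] turn 0.001 shift_mm [  2.    0.3 109.3] w 0.0503 t 36.95 j6 1.9
tall_pot_mid [(0.66, [0.5595, 0.0008, 0.0275]), (0.61, [0.4004, -0.4672, 0.0273])] [(0.86, [0.5552, 0.0019, 0.0325]), (0.59, [0.4046, -0.4697, 0.0274])]
tall_pot_mid 0.76 ((0.4044836163520813, -0.4622379541397095), (0.06159238889813423, 0.05902784690260887), 62.345550537109375)
tall_pot_mid 0.62 ((0.5564143061637878, -0.001765921711921692), (0.057189248502254486, 0.057604335248470306), 48.66399002075195)
low_pot_mid [(0.73, [0.564, -0.088, 0.0242]), (0.48, [0.5415, -0.2826, 0.0086])] [(0.55, [0.5681, -0.0877, 0.0288])]
low_pot_mid 0.68 ((0.5612621903419495, -0.08899670094251633), (0.05629187449812889, 0.05693812668323517), 88.43252563476562)
freezer_block_mid [(0.73, [0.5622, -0.0405, 0.0265])] [(0.61, [0.5599, -0.0393, 0.03]), (0.34, [0.5798, -0.3947, -0.001])]
freezer_block_mid 0.54 ((0.5580269694328308, -0.04329739138484001), (0.04821905121207237, 0.025342054665088654), 4.2540812492370605)
cutlery_case_mid [(0.57, [0.518, 0.4209, 0.0079]), (0.48, [0.5807, -0.3936, -0.0002])] [(0.58, [0.5234, 0.4136, 0.0065])]
cutlery_case_mid 0.79 ((0.5217745304107666, 0.4160573184490204), (0.15940766036510468, 0.023585796356201172), 11.092260360717773)
```

View pics/m.png

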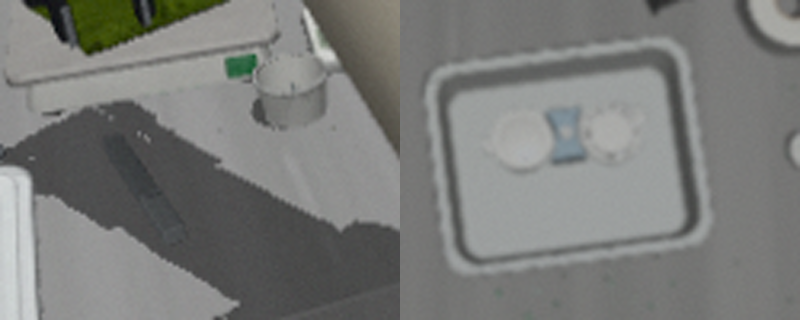

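The top view shows both pots and the block in a tight row (crop y of about 138, x 522/567/608). The case lies at scene crop (145,190). I grasp the case at mid-length.

```bash
python3 -m crank '[[50,[2,0,25],0],[50,[0,0,40],0],[50,[0,0,35],0],[50,[0,0,20],0],[50,[0,0,15],0],[50,[0,0,8],0],[50,[0,0,5],0],[50,[0,0,0],0]]';python3 -m crank '[[50,[0,0,5],0],[50,[0,0,0],0],[8,[0,0,0],0],[8,[0,0,0],0],[8,[0,0,0],0],[8,[0,0,0],0],[8,[0,0,0],0],[8,[0,0,0],0],[8,[0,0,0],0],[8,[0,0,0],0]]'
```

```text
t: 38.45
position: [0.5228, 0.4184, -0.0184]
tcp_rot: [-3.129, -0.274, -0.001]
ft_force: [0.0, 0.5, -0.0]
gripper_width: 0.0499
finger_force: 0.0
t: 39.45
position: [0.523, 0.4185, -0.0231]
tcp_rot: [-3.129, -0.274, -0.001]
ft_force: [-0.9, -0.1, 4.9]
gripper_width: 0.016
finger_force: 60.3
```

```bash
python3 -m crank '[[8,[0,0,-15],0],[8,[0,0,-30],0],[8,[0,0,-40],0],[8,[0,0,-40],0],[8,[0,0,-20],0],[8,[0,0,0],-0.137],[8,[0,0,0],-0.137],[8,[0,0,0],-0.137],[8,[0,0,0],-0.137],[8,[0,0,0],-0.137],[8,[0,0,0],-0.137],[8,[0,0,0],-0.137],[8,[0,0,0],-0.137],[8,[0,0,0],-0.137],[8,[0,0,0],-0.137],[8,[0,0,0],-0.137],[8,[0,0,0],0]]';python3 plan.py .494 -.050 .12 96.3
```

```text
t: 41.15
position: [0.5225, 0.4182, 0.1218]
tcp_rot: [-2.093, -2.342, 0.0]
ft_force: [0.6, -0.6, -1.8]
gripper_width: 0.0159
finger_force: 59.6
pos [0.5225 0.4182 0.1218] yaw 96.4 tilt [ 0. -0. -1.] turn 0.002 shift_mm [-462.3  -79.7    1.8] w 0.0159 t 41.15 j6 0.39
```

```bash
python3 -m crank '[[8,[-15,-3,0],0],[8,[-25,-5,0],0],[8,[-32,-6,0],0],[8,[-32,-6,0],0],[8,[-32,-6,0],0],[8,[-32,-6,0],0],[8,[-32,-6,0],0],[8,[-32,-6,0],0],[8,[-32,-6,0],0],[8,[-32,-6,0],0],[8,[-32,-6,0],0],[8,[-32,-6,0],0],[8,[-32,-6,0],0],[8,[-30,-4,0],0],[8,[-20,-2,0],0],[8,[-12,0,0],0],[8,[-6,0,0],0],[8,[0,0,0],0],[8,[0,0,0],0]]';python3 plan.py .494 -.050 -.015 96.3
```

```text
t: 43.05
position: [0.494, -0.047, 0.1213]
tcp_rot: [-2.095, -2.341, -0.0]
ft_force: [0.1, -0.3, -1.3]
gripper_width: 0.016
finger_force: 59.6
pos [ 0.494  -0.047   0.1213] yaw 96.4 tilt [ 0. -0. -1.] turn 0.001 shift_mm [ -3.1  -0.4 136.3] w 0.016 t 43.05 j6 -0.44
```

```bash
python3 -m crank '[[8,[-3,0,20],0],[8,[0,0,35],0],[8,[0,0,35],0],[8,[0,0,22],0],[8,[0,0,12],0],[8,[0,0,6],0],[8,[0,0,4],0],[8,[0,0,0],0],[8,[0,0,0],0]]';python3 -m crank '[[8,[0,0,2],0],[8,[0,0,1.5],0],[8,[0,0,0],0]]'
```

```text
t: 43.95
position: [0.495, -0.0508, -0.0119]
tcp_rot: [2.094, 2.34, 0.001]
ft_force: [0.7, -1.1, 0.4]
gripper_width: 0.0155
finger_force: 59.6
t: 44.25
position: [0.4943, -0.0507, -0.0163]
tcp_rot: [-2.095, -2.341, 0.0]
ft_force: [-0.2, -0.0, -0.6]
gripper_width: 0.016
finger_force: 59.6
```

```bash
python3 -m crank '[[27,[0,0,0],0],[27,[0,0,0],0],[27,[0,0,0],0],[27,[0,0,-10],0],[27,[0,0,-30],0],[27,[0,0,-40],0],[27,[0,0,-40],0],[60,[0,0,-20],0],[60,[0,0,0],0]]';python3 plan.py .545 -.283 .14 96.3
```

```text
t: 45.15
position: [0.4959, -0.0511, 0.1273]
tcp_rot: [2.091, 2.337, 0.004]
ft_force: [-0.4, -0.6, 0.4]
gripper_width: 0.0551
finger_force: 0.0
pos [ 0.4959 -0.0511  0.1273] yaw 96.4 tilt [-0.003  0.006 -1.   ] turn 0.001 shift_mm [-235.9   23.5  -11.9] w 0.0551 t 45.15 j6 -0.45
```

```bash
python3 -m crank '[[64,[-15,2,0],0],[64,[-28,3,0],0],[64,[-30,3,0],0],[64,[-30,3,0],0],[64,[-30,3,0],0],[64,[-30,3,0],0],[64,[-30,3,0],0],[64,[-22,2,0],0],[64,[-14,1,0],0],[64,[-6,1,0],0],[64,[0,0,0],0],[64,[0,0,0],0]]';python3 plan.py .545 -.283 -.02 96.3
python3 - <<'E'
from h import *
s=snap("scene","scene8");b=snap("top","top8")
for n,z in(("tall_pot_mid",.054),("low_pot_mid",.034),("freezer_block_mid",.051),("cutlery_case_mid",.022),("sauce_cup_mid",.022),("tray",.066)):
  print(n,lm(n,"scene",s)[:2],lm(n,"top",b)[:2])
  for m in masks_of(n,"top")[:1]:
    k=m['pixels'].astype(np.uint8);cs=max(cv2.findContours(k,0,1)[0],key=cv2.contourArea)
    print(n,m['score'],cv2.minAreaRect(np.array([ray(p,b,z)[:2] for p in cs.reshape(-1,2)],np.float32)))
cv2.imwrite('pics/n.png',np.hstack([cv2.resize(s['pixels'][120:220,220:345],(400,320),interpolation=2),cv2.resize(b['pixels'][130:230,205:330],(400,320),interpolation=2)]))
E
```

```text
t: 46.35
position: [0.5442, -0.2808, 0.1236]
tcp_rot: [-2.093, -2.341, -0.0]
ft_force: [0.3, -0.2, -0.5]
gripper_width: 0.0641
finger_force: 0.0
pos [ 0.5442 -0.2808  0.1236] yaw 96.4 tilt [ 0.001 -0.    -1.   ] turn 0.002 shift_mm [ -2.3   0.6 143.6] w 0.0641 t 46.35 j6 -0.78
tall_pot_mid [(0.55, [0.3998, -0.4664, 0.0241])] [(0.81, [0.5536, 0.0005, 0.0342]), (0.78, [0.4072, -0.4681, 0.0236])]
tall_pot_mid 0.77 ((0.5551336407661438, -0.0017356202006340027), (0.05951416864991188, 0.05956763029098511), 48.6720085144043)
low_pot_mid [(0.48, [0.5637, -0.086, 0.0222])] [(0.64, [0.5645, -0.0888, 0.0261])]
low_pot_mid 0.51 ((0.5628191828727722, -0.08903884142637253), (0.05629139393568039, 0.06008075922727585), 88.43058776855469)
freezer_block_mid [] [(0.5, [0.5605, -0.0405, 0.0303])]
cutlery_case_mid [(0.74, [0.5807, -0.3923, -0.0001])] [(0.51, [0.4934, -0.0585, 0.0122])]
cutlery_case_mid 0.67 ((0.49224546551704407, -0.053333282470703125), (0.019740164279937744, 0.15889868140220642), 7.203647136688232)
sauce_cup_mid [(0.59, [0.54, -0.2816, 0.0089])] []
tray [(0.65, [0.5444, -0.0437, 0.0022])] [(0.62, [0.5433, -0.0472, -0.0002]), (0.21, [0.5556, 0.0012, 0.032])]
tray 0.7 ((0.5379593372344971, -0.04434715211391449), (0.20542432367801666, 0.2549799680709839), 6.757857322692871)
```

View pics/n.png

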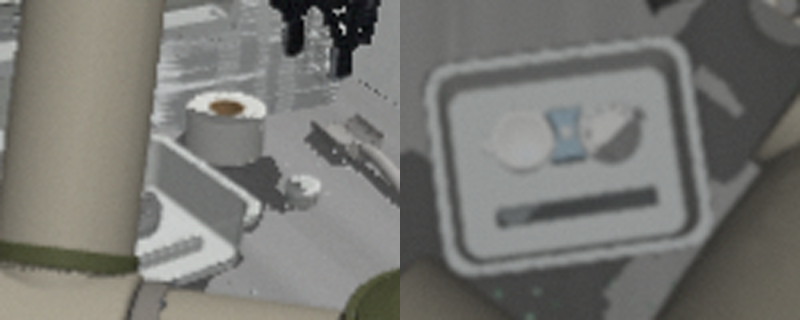

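The top view shows the case flat in front of the row (crop (578,206)) and the tray unmoved. The cup is at scene crop (300,188). I grasp the cup.

```bash
python3 -m crank '[[66,[-1,0,25],0],[66,[0,0,40],0],[66,[0,0,35],0],[66,[0,0,20],0],[66,[0,0,15],0],[66,[0,0,7],0],[66,[0,0,3],0],[66,[0,0,0],0]]';python3 -m crank '[[66,[0,0,3],0],[66,[0,0,0],0],[30,[0,0,0],0],[30,[0,0,0],0],[30,[0,0,0],0],[30,[0,0,0],0],[30,[0,0,0],0],[30,[0,0,0],0],[30,[0,0,0],0]]'
```

```text
t: 48.15
position: [0.5448, -0.2828, -0.0206]
tcp_rot: [2.094, 2.34, 0.0]
ft_force: [-0.1, 0.7, 0.3]
gripper_width: 0.0658
finger_force: 0.0
t: 49.05
position: [0.5447, -0.2828, -0.0234]
tcp_rot: [2.094, 2.341, -0.0]
ft_force: [-1.9, 1.6, 5.2]
gripper_width: 0.0367
finger_force: 59.3
```

```bash
python3 -m crank '[[30,[0,0,-15],0],[30,[0,0,-30],0],[30,[0,0,-40],0],[30,[0,0,-40],0],[30,[0,0,-20],0],[30,[0,0,0],0],[30,[0,0,0],0]]';python3 plan.py .5652 -.088 .12 96.3
```

```text
t: 49.75
position: [0.5441, -0.2823, 0.1205]
tcp_rot: [-2.094, -2.341, 0.0]
ft_force: [-0.3, -0.4, -1.8]
gripper_width: 0.0365
finger_force: 60.2
pos [ 0.5441 -0.2823  0.1205] yaw 96.4 tilt [ 0. -0. -1.] turn 0.001 shift_mm [190.8  42.3   0.5] w 0.0365 t 49.75 j6 -0.78
```

```bash
python3 -m crank '[[30,[14,3,0],0],[30,[25,5,0],0],[30,[28,6,0],0],[30,[28,6,0],0],[30,[28,6,0],0],[30,[28,6,0],0],[30,[20,5,0],0],[30,[12,3,0],0],[30,[6,2,0],0],[30,[2,0,0],0],[30,[0,0,30],0],[30,[0,0,35],0],[30,[0,0,20],0],[30,[0,0,5],0],[30,[0,0,0],0],[30,[0,0,0],0]]';python3 plan.py .5652 -.088 .0115 96.3
```

```text
t: 51.35
position: [0.5657, -0.0887, 0.032]
tcp_rot: [2.094, 2.339, 0.001]
ft_force: [-0.4, 0.1, -0.5]
gripper_width: 0.0363
finger_force: 60.2
pos [ 0.5657 -0.0887  0.032 ] yaw 96.3 tilt [-0.001  0.002 -1.   ] turn 0.001 shift_mm [ 0.8 -0.5 20.5] w 0.0363 t 51.35 j6 -0.47
```

```bash
python3 -m crank '[[30,[1,0,8],0],[30,[0,0,6],0],[30,[0,0,4],0],[30,[0,0,2],0],[30,[0,0,0],0],[30,[0,0,0],0]]'
```

```text
t: 51.95
position: [0.565, -0.0871, 0.0109]
tcp_rot: [2.095, 2.341, 0.0]
ft_force: [0.3, 0.0, -0.7]
gripper_width: 0.0368
finger_force: 60.2
```

```bash
python3 -m crank '[[54,[0,0,0],0],[54,[0,0,0],0],[54,[0,0,0],0],[54,[0,0,0],0],[54,[0,0,-15],0],[54,[0,0,-30],0],[54,[0,0,-40],0],[54,[0,0,-40],0],[54,[-20,-10,-20],0],[54,[-35,-10,0],0],[54,[-35,-10,0],0],[54,[-35,-10,0],0],[54,[-35,-10,0],0],[54,[-35,-10,0],0],[54,[-35,-10,0],0],[54,[-20,-10,0],0],[54,[-10,0,0],0],[54,[0,0,0],0]]'
python3 - <<'E'
from h import *
s=snap("scene","scene9");b=snap("top","top9")
T=None
for n,z in(("tray",.066),("tall_pot_mid",.054),("low_pot_mid",.034),("freezer_block_mid",.051),("cutlery_case_mid",.022),("sauce_cup_mid",.056),("scoop",.01),("tub",.045)):
  print(n,lm(n,"scene",s)[:2],lm(n,"top",b)[:2])
  for m in masks_of(n,"top")[:1]:
    k=m['pixels'].astype(np.uint8);cs=max(cv2.findContours(k,0,1)[0],key=cv2.contourArea)
    print(n,m['score'],cv2.minAreaRect(np.array([ray(p,b,z)[:2] for p in cs.reshape(-1,2)],np.float32)))
cv2.imwrite('pics/o.png',np.hstack([cv2.resize(s['pixels'][120:220,220:345],(400,320),interpolation=2),cv2.resize(b['pixels'][145:205,225:300],(400,320),interpolation=2)]))
E
```

```text
t: 53.75
position: [0.5142, -0.355, 0.1556]
tcp_rot: [-2.096, -2.34, -0.0]
ft_force: [-1.0, 0.6, 0.3]
gripper_width: 0.054
finger_force: 0.0
tray [] [(0.89, [0.5411, -0.0449, -0.0009]), (0.72, [0.5871, 0.2711, 0.0029])]
tray 0.87 ((0.5378957986831665, -0.044398874044418335), (0.20515011250972748, 0.2544286847114563), 6.955616474151611)
tall_pot_mid [(0.79, [0.4008, -0.4703, 0.0263])] [(0.7, [0.5547, 0.0035, 0.0309]), (0.58, [0.4029, -0.471, 0.0248])]
tall_pot_mid 0.86 ((0.5545184016227722, -0.001108020544052124), (0.05894220992922783, 0.05661223456263542), 43.493988037109375)
low_pot_mid [] [(0.49, [0.5668, -0.0888, 0.0257])]
low_pot_mid 0.63 ((0.5623056292533875, -0.08804712444543839), (0.059717074036598206, 0.06135937198996544), 74.6044692993164)
freezer_block_mid [] [(0.7, [0.5603, -0.0417, 0.0292])]
freezer_block_mid 0.53 ((0.5578851103782654, -0.043165139853954315), (0.05239371955394745, 0.025271503254771233), 3.744920253753662)
cutlery_case_mid [] [(0.85, [0.496, -0.0552, 0.0132]), (0.46, [0.5795, -0.3926, -0.0028])]
cutlery_case_mid 0.59 ((0.49171876907348633, -0.051812849938869476), (0.019962981343269348, 0.16104097664356232), 6.836551189422607)
sauce_cup_mid [] [(0.64, [0.5669, -0.0909, 0.043])]
sauce_cup_mid 0.55 ((0.48898184299468994, -0.052113257348537445), (0.020100237801671028, 0.15480247139930725), 6.443273067474365)
scoop [(0.6, [0.58, -0.39, -0.0026])] [(0.84, [0.5794, -0.3945, -0.0007])]
scoop 0.69 ((0.6383515000343323, -0.39309120178222656), (0.05949629098176956, 0.09548114240169525), 56.95655059814453)
tub [(0.76, [0.5871, 0.276, -0.0012])] [(0.93, [0.5898, 0.2672, -0.0007]), (0.65, [0.5599, -0.0393, 0.0289])]
```

View pics/o.png

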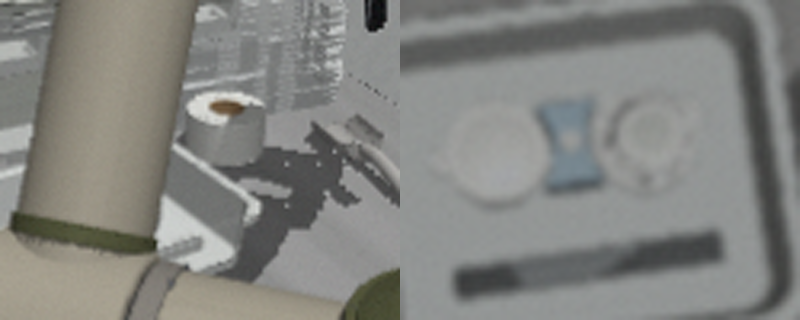

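The top view shows the tall pot, block and low pot in a tight row. The cup sits inside the ring (crop (648,133), shift matching its height), the case lies flat in front, and the tray, scoop and tub haven't moved. I hand in.

```bash
python3 -c "
from h import *
print(job.close_job())"
```

```text
the job is handed in; nothing more can be done
None
```

The meal kit is packed and handed in at about 54 s of the 115 s, and the last overhead picture shows every part in its place with the tray, scoop and tub where they started. The hand-in call returned no verdict.

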